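# Hang up the jig guard, then hold a manifold block home in the corner stops

### The job

Clear the blue corner jig by taking the yellow saddle-shaped guard out of it and hanging the guard astride the steel bar of the red rail, one leg on each side, and let go of it. Then take the aluminium manifold block (the one with two brass plugs on top), set it flat on the jig's blue bed and press it firmly into the corner, one long side flush against the long stop and one end against the short stop at the same time. Finish while still gripping the block and pressing it against both stops; leave everything else on the bench where it is.

Things in the scene. Friction and masses are not known exactly. Their poses are not given: they have to be found in the camera images.
- jig: corner jig, fixed to the bench: blue bed plate 150 (x) x 180 (y) x 20 mm; origin under the plate's centre, z up. On the bed (20 mm above the bench) stand two low steel stops, 16 mm high: the long stop along the jig's y at its +x side, the short stop along the jig's x at its +y side
- jig_corner (a point): the corner of the jig, at bed height, axes as the jig's: the point where the planes of the two stop faces would meet, 45 mm in +x and 55 mm in +y from the jig's centre. The working space lies to -x and -y of it. With the block home the block's centre lies 25 mm to -x and 40 mm to -y of this point
- long_stop: long steel stop of the jig, fixed, 14 (x) x 85 (y) x 16 mm high, axes as the jig's, origin under its centre on the bed; its working face looks to the jig's -x
- short_stop: short steel stop of the jig, fixed, 50 (x) x 14 (y) x 16 mm high, axes as the jig's, origin under its centre on the bed; its working face looks to the jig's -y; a 10 mm relief gap is left between the two stops
- guard: yellow saddle guard, 0.3 kg, an upside-down U of 4 mm plate that stands on its two legs in the jig's corner at the start: 46 mm over the legs (its x), 38 mm between them, 70 mm long (its y), 74 mm high, open below and at both y ends. Upright wooden grip on the middle of its top, 14 mm thick (x), 46 mm long (y), 34 mm high (from 74 to 108 mm). Origin between the feet at their underside, z up
- guard_arch (a point): centre of the underside of the guard's bridge, 70 mm above its feet; it rests on the bar when the guard hangs
- rail: hanging rail, fixed to the bench: horizontal round steel bar 16 mm in diameter, its axis 130 mm above the bench, along the rail's y, between two red posts at y = -120 and +120 mm (12 mm wide, 142 mm high); origin on the bench under the bar's middle
- bar_mid (a point): middle of the bar, on its axis; y along the bar, z up, x level across the bar
- block: aluminium manifold block, 0.45 to 0.7 kg, 50 (x) x 80 (y) x 52 mm high, with two brass plugs 18 mm across standing 5 mm above its top; either end may go to the short stop; the jig's bed and stops are smooth and oiled (friction about 0.3), but pressed hard down the block drags on the bed. Origin at the centre of its underside, z up
- offcut: plain brass offcut 40 x 60 x 40 mm, not to be used; origin at the centre of its underside. Leave alone
- canister: red gas canister, 68 mm across, 160 mm high; origin at the centre of its underside. Leave alone
- spool: grey solder spool 60 mm across, 36 mm high; origin at the centre of its underside. Leave alone
- elbow: copper pipe elbow, 22 mm tube, two 50 mm arms along its x and y; origin under the bend. Leave alone
- wrench: steel wrench lying flat, 160 mm long along its x. Leave alone
- brush: small brush lying flat, 150 mm long along its x. Leave alone

How it is judged:
By the outcome, as a careful person would: the job done as asked, in the order asked, and still so for the second after the job is handed in, while the arm keeps its last pose, push and grip.
It also fails if it takes over 72 s, if anything falls off the work surface, if the arm or the gripper's body presses on something with over 40 N, if the wrist force passes 120 N, or if a joint passes its speed limit or range.

### The arm

A 6-joint arm with a two-finger parallel gripper is mounted at the origin on the work surface. World frame = base frame: x ahead of the robot, y to its left, z up, the work surface at z = 0. Lengths are in mm, angles in rad, forces in N, time in s.
With the tool pointing down it reaches from about 300 to 775 mm from the base axis. Payload 14.6 kg.
Tool frame: the origin (TCP) lies on the centre line of the jaws, within the pads' length; the fingertips stand manip.tcp_to_tips ahead of it and the grasp point (between the pads) lies 5 mm behind it (manip.tcp_to_tips is the distance from the TCP to the fingertips, in mm); z points along the fingers, y is the direction in which the jaws open and shut (so a half turn about z gives the same grasp; the last joint's range is limited). The gripper opens to 94 mm and grips with 3 to 60 N. Pads are 16 mm wide; open, the fingers measure 119 mm over their backs; the gripper's body (75 mm by 177 mm) begins 78 mm behind the grasp point.
Start: joints at [-1.188, 0.3, 1.521, -0, 1.321, -0.067], TCP at [239.124, -495.287, 219.446] pointing down, gripper open.
Joint ranges: [-3.03, 3.03], [-0.79, 2.21], [0.23, 2.52], [-1.04, 4.18], [0, 3.07], [-2.55, 2.55]. Speed limits (rad/s): [2.22, 2.22, 2.57, 3.14, 3.14, 3.14].

### API

Orientations are given as [roll, pitch, yaw] about the fixed x, y, z axes, in that order (R = Rz(yaw) Ry(pitch) Rx(roll)).
In Python, from cell import manip, optics, workorder gives the robot as it stands. The module is installed in compiled form; this text tells all that it offers.
- The arm moves only by the tool jog_arm, never from a script. Its argument "deltas" is text: rows parted by semicolons, each of 5 numbers parted by spaces: the shift along the tool's x, y, z in mm, then the turn about the tool's z in rad, then the finger opening in mm, from 0 to 94. In form: tx ty tz twist grip; .... A call has exactly 10 rows; each row is the pose to reach, as a shift and turn from the pose commanded when the call began, along the tool's axes at that moment; what a row does not reach only later rows make up. A row lasts 1/8 s, in which the tool goes at most 62.5 mm and 10.7 degrees, less where a joint would pass 70% of its speed; a pose out of reach is approached as far as the arm can. A call with a gripper value outside its range is refused whole. The fingers move at their own pace and stop on an object; "squeeze" is the grip in N (left out, the last holds). Time passes only in rows, so rows that repeat a pose let the fingers close, or fill a call up. It gives the time, the measured TCP pose, the force and the opening at its end, in the units of the state.
- manip.read_state(): the state, without advancing time (a new reading comes with each control period).
- optics.camera(name): name is "scene" or "top" or "wrist"; returns (picture, depth): 400x640x3 uint8, red, green, blue; 400x640 float32, mm along the optical axis (not along the pixel's ray), 0 where there is no reading.
- optics.get_calibration(name): a dict with "intrinsics" (3x3 intrinsics, pixels), "dist_coeffs" ([k1, k2, p1, p2, k3] as OpenCV has them; the pictures are not rectified), "R" (3x3) and "t" (3): a world point X has camera coordinates R X + t; the wrist camera has in their place "hand_eye" (4x4, takes a point from camera to tool coordinates, whose origin is the TCP and whose axes are the flange's). Camera axes: x right, y down, z forward; pixel columns grow to the right and rows downward; lengths in mm; the calibration is good to about 2 mm. A picture is of the moment at which its call begins: read the wrist's pose just before it. get_calibration takes no time and is no camera call.
- workorder.sign_off(): hands the job in, once; it reports no verdict.
The state is a dict: "clock": time; "joints": joint angles; "qd": joint speeds; "effort": joint torques, N m; "eef_pos": TCP position; "eef_rot": TCP orientation; "wrist_force": force on the tool from outside, world axes, zero at the start; "moment": the same for the moment, N m; "finger_gap": finger opening in mm.
Only numpy, scipy, OpenCV 4.12 (cv2) and the standard library are available. Lean on these libraries where they do the work, as an engineer would, in place of code of your own. Each camera call takes 0.05 s, during which the arm holds its last target.

## Working session

There is one attempt and no reset: what is moved stays moved. The work goes in short steps, Python scripts to look and compute and a tool call to move; the robot and the scene stay as the last step left them, time stands still between calls to the robot, and variables do not carry over. Pictures are saved under pics/ and viewed, and the job is handed in when it is done.

Besides the shell and the picture viewer there is one more tool, called after "Call:" as a command line: name --argument value ..., lists and objects as JSON in quotes. jog_arm: Moves the arm, as the interface text tells. Its arguments: {"type":"object","properties":{"deltas":{"type":"string"},"squeeze":{"type":"number"}},"required":["deltas"]}

```bash
mkdir -p pics; cat > h.py <<'E'
import numpy as np, cv2
from cell import manip, optics, workorder
np.set_printoptions(precision=4,suppress=True)
E
python3 - <<'E'
from h import *
print(manip.read_state(), manip.tcp_to_tips)
for n in ["scene","top","wrist"]:
    p,d=optics.camera(n); cv2.imwrite(f"pics/{n}0.png",p[:,:,::-1]); np.savez(f"pics/{n}0.npz",p=p,d=d)
    print(n,optics.get_calibration(n))
E
```

```text
{'clock': 0.0, 'joints': array([-1.1876,  0.3005,  1.5216, -0.    ,  1.3207, -0.0666]), 'qd': array([-0.0002,  0.0011,  0.0007,  0.0007,  0.0004,  0.0019]), 'effort': array([  0.0003, -53.1808, -35.2738,   0.0708,   0.0244,  -0.0001]), 'eef_pos': array([ 239.0354, -495.0598,  218.8588]), 'eef_rot': array([-3.1404, -0.0001,  0.4498]), 'wrist_force': array([ 0.1933, -1.0117,  0.0582]), 'moment': array([-0.0048,  0.0221,  0.0336]), 'finger_gap': 94.46900870421003} 14.0
scene {'intrinsics': array([[453.3668,   0.    , 320.1368],
       [  0.    , 453.3668, 206.3754],
       [  0.    ,   0.    ,   1.    ]]), 'dist_coeffs': array([-0.0279,  0.    ,  0.    ,  0.    ,  0.    ]), 'R': array([[ 0.6421,  0.7665,  0.0146],
       [ 0.6241, -0.5115, -0.5907],
       [-0.4453,  0.3883, -0.8068]]), 't': array([-419.7163, -329.1995, 1717.6611])}
top {'intrinsics': array([[467.7748,   0.    , 323.519 ],
       [  0.    , 467.7748, 200.7893],
       [  0.    ,   0.    ,   1.    ]]), 'dist_coeffs': array([0., 0., 0., 0., 0.]), 'R': array([[ 0.0057, -0.9997,  0.0258],
       [-0.9991, -0.0068, -0.0413],
       [ 0.0414, -0.0256, -0.9988]]), 't': array([ -18.1037,  595.4204, 1396.2821])}
wrist {'intrinsics': array([[280.8235,   0.    , 320.809 ],
       [  0.    , 280.8235, 195.2925],
       [  0.    ,   0.    ,   1.    ]]), 'dist_coeffs': array([-0.0203,  0.    ,  0.    ,  0.    ,  0.    ]), 'hand_eye': array([[  -0.0003,   -0.9628,   -0.2702,   79.4451],
       [   1.    ,    0.0001,   -0.0013,    0.2778],
       [   0.0013,   -0.2702,    0.9628, -164.8597],
       [   0.    ,    0.    ,    0.    ,    1.    ]])}
```

View pics/scene0.png

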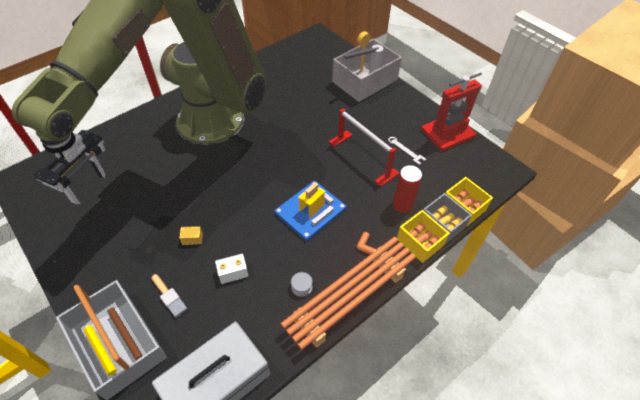

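View pics/top0.png

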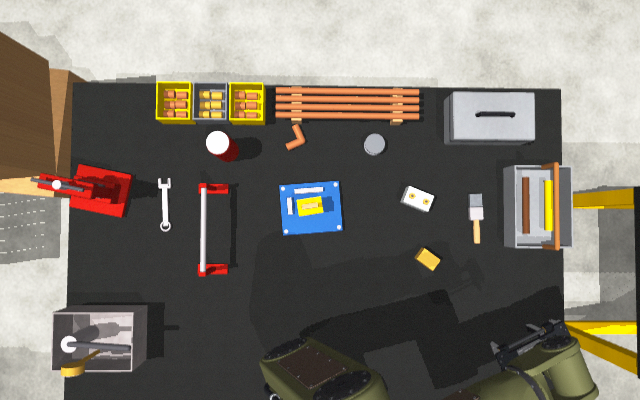

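View pics/wrist0.png

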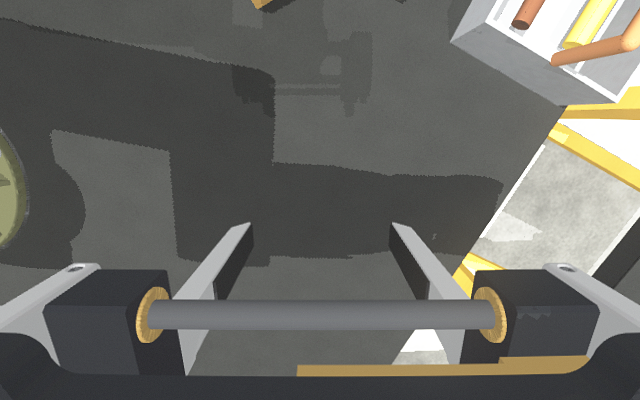

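The scene view shows the jig with the guard at about (310,208), the rail to its right, the block at (231,268) and the offcut at (191,236). In the top view the jig is at (310,208) with the long stop on its upper edge and the short stop on its left. The block is at (418,199) and the rail bar runs along column 204. The wrist view shows only bare bench.

```bash
cat >> h.py <<'E'
from scipy.spatial.transform import Rotation as Rot
def rpy(r): return Rot.from_euler('xyz',r).as_matrix()
def ray(name,uv,pose=None):
    c=optics.get_calibration(name); K=c['intrinsics']
    n=cv2.undistortPoints(np.array(uv,float).reshape(-1,1,2),K,c['dist_coeffs']).reshape(-1,2)
    d=np.c_[n,np.ones(len(n))]
    if name=='wrist':
        H=c['hand_eye']; Rt=rpy(pose[1]); R=Rt@H[:3,:3]; o=Rt@H[:3,3]+pose[0]
        return o,d@R.T
    return -c['R'].T@c['t'], d@c['R']
def onplane(name,uv,z,pose=None):
    o,d=ray(name,uv,pose); return o+d*((z-o[2])/d[:,2])[:,None]
def cloud(name,depth,mask,pose=None):
    v,u=np.nonzero(mask&(depth>0)); o,d=ray(name,np.c_[u,v],pose); return o+d*depth[v,u][:,None]
def rect(pts):  # centre,size,angle(of first side) in world mm
    (c,s,a)=cv2.minAreaRect(np.float32(pts[:,:2])); return np.array(c),np.array(s),a
def hsv(p): return cv2.cvtColor(p,cv2.COLOR_RGB2HSV)
E
cat > m1.py <<'E'
from h import *
z=np.load("pics/top0.npz");p,d=z['p'],z['d'];h=hsv(p);H,S,V=h[...,0],h[...,1],h[...,2]
vv,uu=np.mgrid[:400,:640]
def roi(a,b,c,e): return (uu>=a)&(uu<b)&(vv>=c)&(vv<e)
def top(mask,zz):
    v,u=np.nonzero(mask); return onplane('top',np.c_[u,v],zz)
blue=roi(260,360,165,250)&(H>100)&(H<125)&(S>120)&(V>60)
print('blue',blue.sum(),rect(top(blue,20)))
br=roi(395,440,180,216)&(V>110); c=cloud('top',d,br); print('block z',np.percentile(c[:,2],[5,50,95]))
print('block',rect(top(br,52)))
bar=roi(195,212,192,268)&(V>120)&(S<60); print('bar',rect(top(bar,138))); c=cloud('top',d,bar);print(np.percentile(c[:,2],[5,50,95]))
c2=c[(c[:,2]>120)]; print(c2.mean(0), cv2.fitLine(np.float32(c2[:,:2]),2,0,.01,.01).ravel())
yel=roi(290,335,190,222)&(H>18)&(H<35)&(S>120); print('guard',rect(top(yel,74)))
c=cloud('top',d,roi(280,345,178,236)); 
g=c[c[:,2]>60]; print('guard cloud',len(g),g[:,2].max(),rect(g))
g=c[c[:,2]>90]; print('grip cloud',len(g),rect(g))
red=roi(180,240,170,290)&((H<8)|(H>172))&(S>150)
c=cloud('top',d,red); c=c[c[:,2]>125]; print('posts',len(c)); 
for s in (c[c[:,1]>c[:,1].mean()],c[c[:,1]<c[:,1].mean()]): print(s.mean(0))
E
python3 m1.py
python3 - <<'E'
import cv2
a=cv2.imread('pics/top0.png')[160:300,180:460]; cv2.imwrite('pics/topc.png',cv2.resize(a,None,fx=2.8,fy=2.8,interpolation=cv2.INTER_CUBIC))
E
```

```text
blue 2302 (array([574.5909,  24.7011]), array([152.2881, 180.7579]), 4.8818230628967285)
block z [17.6589 53.2081 59.4746]
block (array([ 602.5682, -288.586 ]), array([87.6242, 55.1209]), 68.1496353149414)
bar (array([510.2869, 317.4326]), array([203.6536,  13.5001]), 0.923693835735321)
[132.5079 137.2339 142.19  ]
[505.368  316.8268 137.3954] [  1.       0.0058 505.368  316.8268]
guard (array([577.9337,  27.4462]), array([47.2624, 70.616 ]), 9.158960342407227)
guard cloud 401 137.18123885595037 (array([578.5867,  27.5241]), array([45.9209, 69.7806]), 9.33962345123291)
grip cloud 390 (array([578.5867,  27.5241]), array([45.9209, 69.7806]), 9.33962345123291)
posts 77
[530.2709 322.2417 142.7958]
[502.438  310.9644 139.1737]
```

View pics/topc.png

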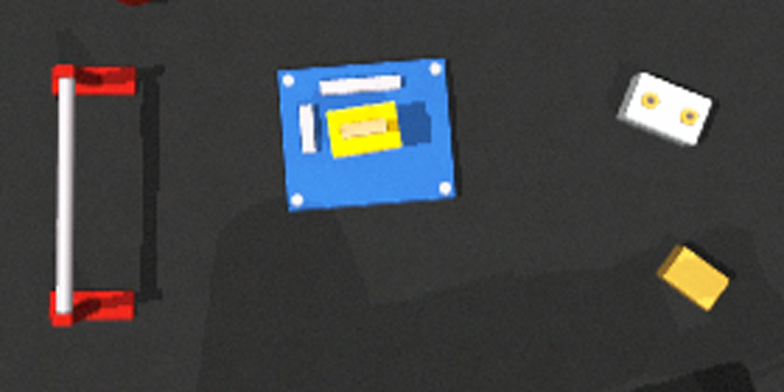

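The enlarged top crop shows the guard's legs and bridge at jig angle about +9°, standing loosely inside the jig, which is at +4.9°. The bar runs along world x at y≈317, and the block's long axis is at about 68°. I'll move to a wrist viewpoint beside the jig.

```bash
cat >> h.py <<'E'
def delta(target,yaw,frm=None,fyaw=None):
    s=manip.read_state(); P=s['eef_pos'] if frm is None else np.array(frm); y=s['eef_rot'][2] if fyaw is None else fyaw
    R=Rot.from_euler('xyz',[np.pi,0,y]).as_matrix()
    dy=(yaw-y+np.pi)%(2*np.pi)-np.pi
    print('delta tool',np.round(R.T@(np.array(target)-P),1),'twist',round(-dy,4))
def snap(tag,name='wrist'):
    s=manip.read_state(); p,d=optics.camera(name); cv2.imwrite(f"pics/{tag}.png",p[:,:,::-1])
    np.savez(f"pics/{tag}.npz",p=p,d=d,pos=s['eef_pos'],rot=s['eef_rot']); return s
E
python3 -c "
from h import *
delta([575,-40,260],1.731)"
```

```text
delta tool [ 500.4 -263.8  -41. ] twist -1.2812
```

Call:
jog_arm --deltas "40 -21 -15 -0.12 94; 100 -53 -30 -0.28 94; 162 -85 -41 -0.45 94; 224 -118 -41 -0.62 94; 286 -150 -41 -0.79 94; 346 -182 -41 -0.95 94; 400 -211 -41 -1.1 94; 450 -237 -41 -1.2 94; 485 -255 -41 -1.281 94; 500 -264 -41 -1.281 94" --squeeze 30

```text
clock: 1.4
eef_pos: [575.6, -37.5, 259.8]
eef_rot: [-3.141, -0.0, 1.734]
wrist_force: [-1.1, 0.5, -0.7]
finger_gap: 94.0
```

```bash
python3 - <<'E'
from h import *
s=snap('w1'); print(s['clock'],s['eef_pos'],s['eef_rot'],s['joints'])
E
```

```text
1.4 [575.6197 -37.5073 259.7528] [-3.1407 -0.0004  1.7343] [-0.1286  0.3342  1.3826  0.0001  1.4258 -0.2921]
```

View pics/w1.png

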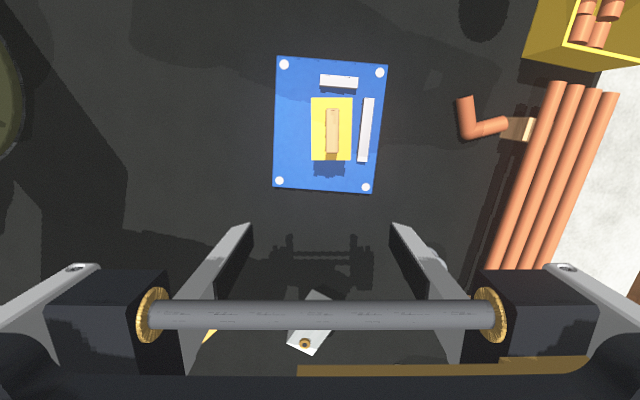

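The wrist view shows the jig at (330,125). The guard bridge is at (331,129) with the wooden grip along its middle, the short stop is at (339,82) and the long stop at (366,130).

```bash
cat > m2.py <<'E'
from h import *
z=np.load("pics/w1.npz");p,d=z['p'],z['d'];pose=(z['pos'],z['rot']);h=hsv(p);H,S,V=h[...,0],h[...,1],h[...,2]
vv,uu=np.mgrid[:400,:640]
R=(uu>265)&(uu<395)&(vv>50)&(vv<200)
blue=R&(H>100)&(H<125)&(S>120)
f=lambda m,zz:onplane('wrist',np.c_[np.nonzero(m)[1],np.nonzero(m)[0]],zz,pose)
print('jig',rect(f(blue,20)))
yel=R&(H>24)&(H<34)&(S>150)&(vv<162); print('yel',yel.sum(),rect(f(yel,94)))
c=cloud('wrist',d,R,pose); 
for lo,hi in((84,104),(118,140)): g=c[(c[:,2]>lo)&(c[:,2]<hi)]; print(lo,len(g),np.median(g[:,2]),rect(g))
wood=R&(H>8)&(H<24)&(S>60)&(vv>105)&(vv<155); print('wood',wood.sum(),rect(f(wood,128)))
st=R&(S<40)&(V>150)
n,l,stt,cen=cv2.connectedComponentsWithStats(st.astype(np.uint8))
for i in range(1,n):
    if stt[i,4]>150: print('stop',stt[i],rect(f(l==i,36)))
E
python3 m2.py
```

```text
jig (array([573.8452,  26.3197]), array([149.4447, 179.4931]), 4.914096355438232)Traceback (most recent call last):
  File "m2.py", line 8, in <module>
    yel=R&(H>24)&(H<34)&(S>150)&(vv<162); print('yel',yel.sum(),rect(f(yel,94)))
                                                                     ~^^^^^^^^
  File "m2.py", line 6, in <lambda>
    f=lambda m,zz:onplane('wrist',np.c_[np.nonzero(m)[1],np.nonzero(m)[0]],zz,pose)
                  ~~~~~~~^^^^^^^^^^^^^^^^^^^^^^^^^^^^^^^^^^^^^^^^^^^^^^^^^^^^^^^^^^
  File "h.py", line 15, in onplane
    o,d=ray(name,uv,pose); return o+d*((z-o[2])/d[:,2])[:,None]
        ~~~^^^^^^^^^^^^^^
  File "h.py", line 8, in ray
    n=cv2.undistortPoints(np.array(uv,float).reshape(-1,1,2),K,c['dist_coeffs']).reshape(-1,2)
      ~~~~~~~~~~~~~~~~~~~^^^^^^^^^^^^^^^^^^^^^^^^^^^^^^^^^^^^^^^^^^^^^^^^^^^^^^^
cv2.error: OpenCV(4.12.0) /io/opencv/modules/calib3d/src/undistort.dispatch.cpp:347: error: (-215:Assertion failed) CV_IS_MAT(_src) && CV_IS_MAT(_dst) && (_src->rows == 1 || _src->cols == 1) && (_dst->rows == 1 || _dst->cols == 1) && _src->cols + _src->rows - 1 == _dst->rows + _dst->cols - 1 && (CV_MAT_TYPE(_src->type) == CV_32FC2 || CV_MAT_TYPE(_src->type) == CV_64FC2) && (CV_MAT_TYPE(_dst->type) == CV_32FC2 || CV_MAT_TYPE(_dst->type) == CV_64FC2) in function 'cvUndistortPointsInternal'
```

```bash
python3 -c "
from h import *
z=np.load('pics/w1.npz');h=hsv(z['p']);print(h[130,318],h[100,330],h[130,332],h[158,320],h[170,330])"
sed -i 's/(H>24)&(H<34)&(S>150)/(H>20)\&(H<34)\&(S>150)/; s/(H<24)&(S>60)/(H<20)\&(S>60)/' m2.py; sed -i 's/^yel=.*/&/' m2.py; python3 m2.py 2>&1 | grep -v Trace
```

```text
[ 30 110 255] [ 30 122 255] [ 21  74 251] [ 30 118 255] [110 131 162]
jig (array([573.8452,  26.3197]), array([149.4447, 179.4931]), 4.914096355438232)
yel 17 (array([581.7938,  -1.6514]), array([12.983 ,  4.7076]), 9.369019508361816)
84 1882 93.64019237774647 (array([576.7169,  27.8849]), array([45.5549, 70.0515]), 9.207056999206543)
118 617 127.47696547608814 (array([576.5991,  28.1471]), array([13.5583, 45.8941]), 9.550658226013184)
wood 153 (array([576.7032,  27.8373]), array([13.6501, 44.4542]), 9.572280883789062)
stop [320  74  39  14 433] (array([578.6448,  88.632 ]), array([49.2839, 13.7117]), 4.949425220489502)
stop [357  97  18  65 659] (array([625.1558,  32.9467]), array([13.9841, 84.7719]), 5.0005693435668945)
```

```bash
python3 -c "
from h import *
delta([576.7,28,113],1.735)"
```

```text
delta tool [ 63.9  11.2 146.7] twist -0.0019
```

Call:
jog_arm --deltas "15 3 0 0 60; 35 6 10 0 60; 55 10 30 0 60; 64 11.2 55 0 60; 64 11.2 70 0 60; 64 11.2 80 0 60; 64 11.2 85 0 60; 64 11.2 85 0 60; 64 11.2 85 0 60; 64 11.2 85 0 60"

```text
clock: 2.7
eef_pos: [575.6, 24.7, 175.9]
eef_rot: [3.141, 0.0, 1.731]
wrist_force: [0.2, -0.5, -1.0]
finger_gap: 60.1
```

```bash
python3 -c "
from h import *
s=manip.read_state();print(s);delta([576.7,28,113],1.735)"
```

```text
{'clock': 2.7, 'joints': array([-0.0206,  0.3949,  1.4975, -0.    ,  1.2485, -0.1805]), 'qd': array([ 0.0013,  0.0021,  0.0023, -0.0016, -0.0013, -0.0012]), 'effort': array([ -0.0448, -57.5534, -34.3118,   0.0658,   0.0311,   0.0001]), 'eef_pos': array([575.6222,  24.7299, 175.8739]), 'eef_rot': array([3.1409, 0.0001, 1.7307]), 'wrist_force': array([ 0.177 , -0.4737, -0.9574]), 'moment': array([-0.0202, -0.1335,  0.0036]), 'finger_gap': 60.11771024826202}
delta tool [ 3.1  1.6 62.9] twist -0.0043
```

Call:
jog_arm --deltas "1 0.5 10 0 60; 2 1 28 0 60; 3 1.5 45 0 60; 3 1.6 57 -0.004 60; 3 1.6 62 -0.004 60; 3 1.6 63 -0.004 60; 3 1.6 63 -0.004 0; 3 1.6 63 -0.004 0; 3 1.6 63 -0.004 0; 3 1.6 63 -0.004 0" --squeeze 40

```text
clock: 3.95
eef_pos: [576.6, 28.1, 112.6]
eef_rot: [3.141, -0.0, 1.735]
wrist_force: [-1.1, -0.7, 0.0]
finger_gap: 23.9
```

```bash
python3 -c "
from h import *
s=snap('w2');print(s['clock'],s['eef_pos'],s['eef_rot'],s['wrist_force'],s['finger_gap'])"
```

```text
3.95 [576.604   28.0648 112.5873] [ 3.1414 -0.      1.7348] [-1.0722 -0.6843  0.0324] 23.928037287976704
```

View pics/w2.png

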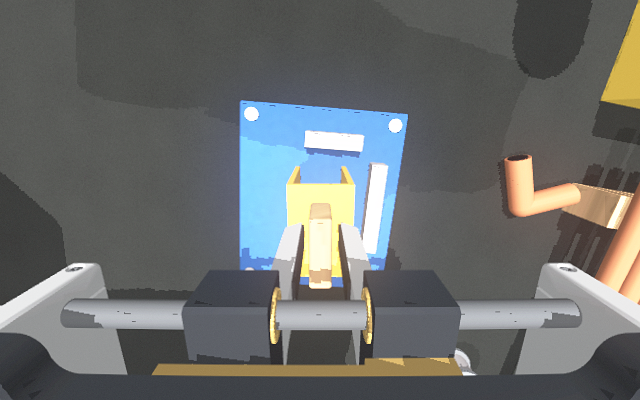

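The wooden grip at (320,245) is centred between the fingers, which are still closing. I'll finish closing and lift.

Call:
jog_arm --deltas "0 0 0 0 0; 0 0 0 0 0; 0 0 0 0 0; 0 0 -4 0 0; 0 0 -14 0 0; 0 0 -34 0 0; 0 0 -60 0 0; 0 0 -90 0 0; 0 0 -120 0 0; 0 0 -145 0 0"

```text
clock: 5.25
eef_pos: [576.5, 28.0, 259.4]
eef_rot: [3.14, 0.0, 1.735]
wrist_force: [0.6, 1.3, -3.0]
finger_gap: 14.0
```

```bash
python3 m1.py | grep -A3 bar; python3 -c "
from h import *
s=snap('w3');print(s['clock'],s['eef_pos'],s['eef_rot'],s['wrist_force'],s['finger_gap'])"
```

```text
bar (array([510.2869, 317.4326]), array([203.6536,  13.5001]), 0.923693835735321)
[132.5079 137.2339 142.19  ]
[505.368  316.8268 137.3954] [  1.       0.0058 505.368  316.8268]
guard (array([577.9337,  27.4462]), array([47.2624, 70.616 ]), 9.158960342407227)
5.25 [576.5387  28.0293 259.3998] [3.1404 0.0002 1.7348] [ 0.571   1.284  -2.9724] 14.010071386726924
```

View pics/w3.png

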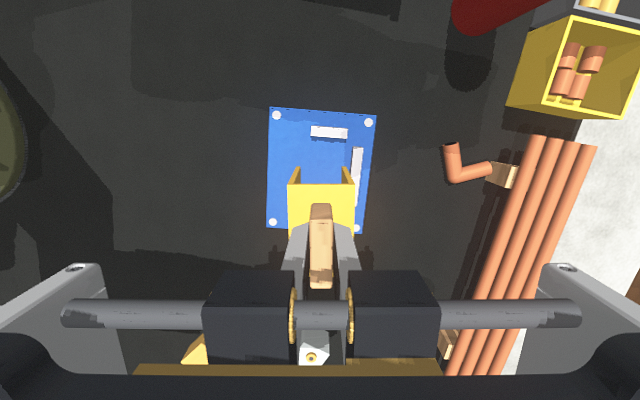

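The guard is held upright and clear of the jig (yellow bridge at 320,205 and jig behind it). Next I'll swing it over to the rail.

```bash
python3 -c "
from h import *
delta([510,317,268],3.15)"
```

```text
delta tool [296.1 -19.2  -5.3] twist -1.4151
```

Call:
jog_arm --deltas "10 -0.6 -8 -0.08 0; 30 -2 -8 -0.2 0; 60 -4 -8 -0.35 0; 98 -6.3 -8 -0.52 0; 138 -9 -8 -0.69 0; 178 -11.5 -8 -0.86 0; 216 -14 -8 -1.03 0; 250 -16.2 -8 -1.19 0; 278 -18 -8 -1.32 0; 292 -19 -8 -1.4 0"

```text
clock: 6.55
eef_pos: [509.5, 314.3, 265.1]
eef_rot: [-3.142, -0.0, 3.139]
wrist_force: [-0.0, 0.4, -2.9]
finger_gap: 13.8
```

Call:
jog_arm --deltas "3 -0.2 0 -0.01 0; 4 -0.2 0 -0.015 0; 4 -0.2 0 -0.015 0; 4 -0.2 0 -0.015 0; 4 -0.2 0 -0.015 0; 4 -0.2 0 -0.015 0; 4 -0.2 0 -0.015 0; 4 -0.2 0 -0.015 0; 4 -0.2 0 -0.015 0; 4 -0.2 0 -0.015 0"

```text
clock: 7.8
eef_pos: [506.2, 312.8, 265.5]
eef_rot: [-3.142, 0.0, -3.133]
wrist_force: [0.5, -0.3, -3.1]
finger_gap: 13.6
```

```bash
python3 -c "
from h import *
s=snap('w4');print(s['clock'],s['eef_pos'],s['eef_rot'],s['wrist_force'],s['finger_gap'],s['qd'])"
```

```text
7.8 [506.1542 312.8326 265.4505] [-3.1416  0.     -3.1334] [ 0.4812 -0.3102 -3.0731] 13.6434039671327 [-0.0004 -0.0001 -0.0001 -0.0002 -0.0007 -0.0011]
```

View pics/w4.png

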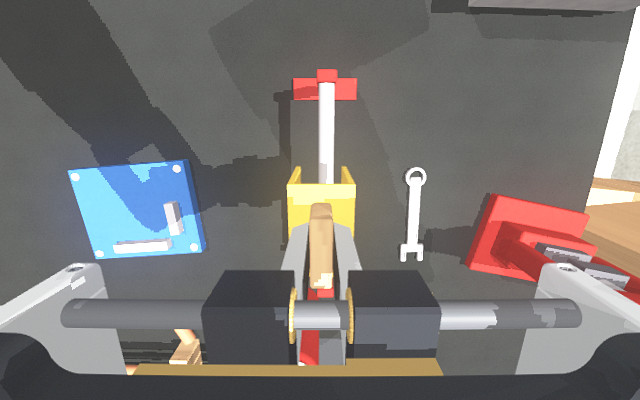

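The bar runs down the picture at column ~327 between the guard's legs (288–355), with the near post at (327,75). I'll measure the bar line.

```bash
python3 - <<'E'
from h import *
z=np.load("pics/w4.npz");p,d=z['p'],z['d'];pose=(z['pos'],z['rot'])
h=hsv(p);vv,uu=np.mgrid[:400,:640]
m=(uu>310)&(uu<345)&(vv>90)&(vv<180)&(h[...,1]<40)&(h[...,2]>110)
E=[]
for v in range(92,178,4):
    u=np.nonzero(m[v])[0]; E.append((v,u.min(),u.max()))
E=np.array(E,float); mid=np.c_[(E[:,1]+E[:,2])/2,E[:,0]]
P=onplane('wrist',mid,134,pose); k=np.polyfit(P[:,0],P[:,1],1); print(E[:,1:][::5],P[[0,-1]],k,'y at 510',np.polyval(k,510))
L=onplane('wrist',E[:,[1,0]],130,pose);R=onplane('wrist',E[:,[2,0]],130,pose); print((L-R)[[0,-1]])
rd=(uu>315)&(uu<340)&(vv>66)&(vv<84)&((h[...,0]<8)|(h[...,0]>172))&(h[...,1]>150); v=np.nonzero(rd)[0]
print('post top',v.min(),v.max(), onplane('wrist',[[327,v.min()],[327,v.max()]],142,pose))
c=cloud('wrist',d,rd,pose); print(np.median(c,0),c.min(0),c.max(0))
zt=np.load("pics/top0.npz");pt,dt=zt['p'],zt['d'];ht=hsv(pt)
for r in ((175,196),(262,280)):
    mm=(vv>=r[0])&(vv<r[1])&(uu>194)&(uu<213); c=cloud('top',dt,mm); c=c[c[:,2]>139]; print('toppost',len(c),c.mean(0) if len(c) else 0)
E
```

```text
[[319. 333.]
 [311. 344.]
 [311. 344.]
 [311. 344.]
 [318. 340.]] [[404.347  317.5849 134.    ]
 [489.6099 321.8961 134.    ]] [  0.0387 302.4596] y at 510 322.2057528160914
[[  0.1166 -14.1309   0.    ]
 [  0.185  -23.978    0.    ]]
post top 69 83 [[384.2811 318.1307 142.    ]
 [396.7881 318.2989 142.    ]]
[390.4191 316.2445 141.1137] [375.2762 305.5932   5.8834] [395.5907 337.9563 143.1117]
toppost 42 [625.6939 317.64   142.2036]
toppost 48 [398.0593 316.0084 142.0198]
```

```bash
python3 - <<'E'
from h import *
z=np.load("pics/w4.npz");p,d=z['p'],z['d'];pose=(z['pos'],z['rot'])
h=hsv(p);print(h[130,308:350,2],h[130,308:350,1])
vv,uu=np.mgrid[:400,:640]
c=cloud('wrist',d,(uu>310)&(uu<345)&(vv>90)&(vv<178),pose);c=c[c[:,2]>128]
k=np.polyfit(c[:,0],c[:,1],1);print(len(c),c[:,2].max(),k,np.polyval(k,[420,510]))
for a in (410,440,470): q=c[abs(c[:,0]-a)<10]; print(a,q[:,1].min(),q[:,1].max())
E
```

```text
[114 113 116 117 115 112 116 113 114 113 144 205 241 251 254 255 255 255
 255 255 255 255 255 255 255 255 168 112 118 115 116 119 118 117 116 115
 118 119 117 122 117 116] [22 23 24 20 22 25 26 23 22 25 14 10  5  2  1  1  0  0  0  0  0  0  0  0
  0  2 15 25 26 24 22 28 19 24 24 29 26 24 26 21 24 24]
1397 210.38844885256268 [  0.0248 306.7777] [317.2003 319.4338]
410 309.59515625818784 324.9721845355552
440 309.73811983988776 325.53315393726075
470 309.8892126338876 334.38105117798864
```

Call:
jog_arm --deltas "-2 2 0 0 0; -4.5 4.5 0 0 0; -5 5.2 5 0 0; -5 5.2 17 0 0; -5 5.2 35 0 0; -5 5.2 55 0 0; -5 5.2 75 0 0; -5 5.2 90 0 0; -5 5.2 97 0 0; -5 5.2 97 0 0"

```text
clock: 9.1
eef_pos: [511.1, 318.1, 168.2]
eef_rot: [-3.141, -0.0, -3.133]
wrist_force: [-0.4, 0.4, -3.6]
finger_gap: 14.0
```

```bash
python3 -c "
from h import *
s=snap('w5');snap('s5','scene');print(s['clock'],s['eef_pos'],s['eef_rot'],s['wrist_force'],s['finger_gap'],s['qd'])
a=cv2.imread('pics/s5.png')[80:230,280:480];cv2.imwrite('pics/s5c.png',cv2.resize(a,None,fx=4,fy=4,interpolation=cv2.INTER_CUBIC))"
```

```text
9.1 [511.0619 318.0573 168.1803] [-3.1414 -0.0004 -3.1334] [-0.4065  0.3651 -3.6172] 14.011684896392913 [ 0.0011 -0.0122 -0.0154  0.0005  0.009  -0.0004]
```

View pics/w5.png

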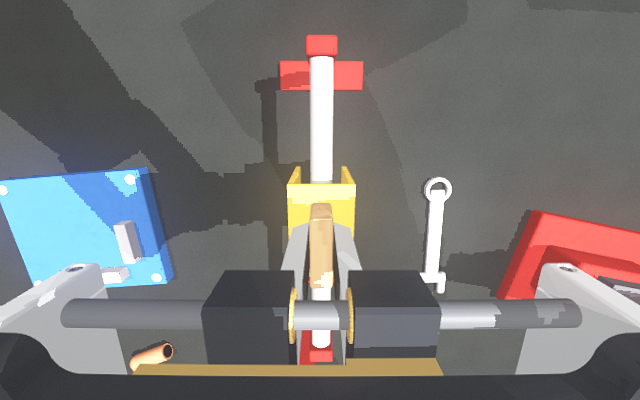

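View pics/s5c.png

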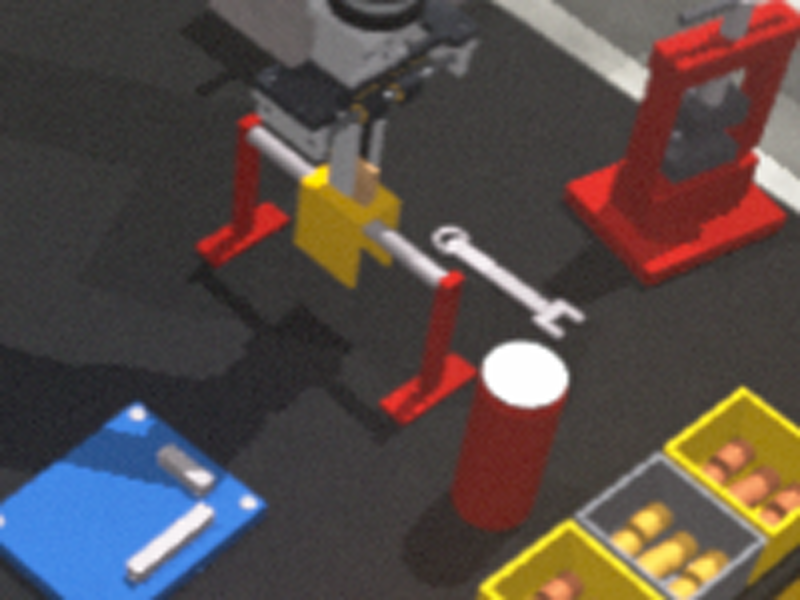

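The guard is astride the bar, centred (bar at column 321, legs at 290–354), about 7 mm above contact. I'll lower it gently.

Call:
jog_arm --deltas "0 0 1 0 0; 0 0 2 0 0; 0 0 3 0 0; 0 0 4 0 0; 0 0 5 0 0; 0 0 6 0 0; 0 0 6.5 0 0; 0 0 7 0 0; 0 0 7 0 0; 0 0 7 0 0"

```text
clock: 10.45
eef_pos: [511.1, 318.1, 161.5]
eef_rot: [3.142, 0.0, -3.133]
wrist_force: [-0.4, -0.3, -2.8]
finger_gap: 13.9
```

Call:
jog_arm --deltas "0 0 0.3 0 0; 0 0 0.6 0 0; 0 0 0.9 0 0; 0 0 1.1 0 0; 0 0 1.3 0 0; 0 0 1.5 0 0; 0 0 1.5 0 0; 0 0 1.5 0 0; 0 0 1.5 0 0; 0 0 1.5 0 0"

```text
clock: 11.7
eef_pos: [511.2, 318.1, 160.3]
eef_rot: [3.141, 0.0, -3.133]
wrist_force: [-3.2, -2.2, 5.6]
finger_gap: 13.8
```

Contact is made (the force went from −2.8 to +5.6 N). I'll release and go up.

Call:
jog_arm --deltas "0 0 -0.5 0 15; 0 0 -0.5 0 18; 0 0 -0.5 0 24; 0 0 -0.5 0 34; 0 0 -0.5 0 40; 0 0 -0.5 0 40; 0 0 -4 0 40; 0 0 -15 0 40; 0 0 -35 0 40; 0 0 -60 0 40"

```text
clock: 12.95
eef_pos: [511.0, 318.0, 221.2]
eef_rot: [3.142, -0.0, -3.133]
wrist_force: [-0.8, 0.4, 1.0]
finger_gap: 40.1
```

```bash
python3 -c "
from h import *
s=snap('w6');snap('s6','scene');print(s['clock'],s['eef_pos'],s['eef_rot'],s['wrist_force'],s['finger_gap'],s['joints'])
a=cv2.imread('pics/s6.png')[80:230,280:480];cv2.imwrite('pics/s6c.png',cv2.resize(a,None,fx=4,fy=4,interpolation=cv2.INTER_CUBIC))"
```

```text
12.95 [511.0499 318.0251 221.1607] [ 3.1416 -0.     -3.1334] [-0.8366  0.3699  0.9756] 40.10739312256313 [ 0.4958  0.4153  1.3615  0.      1.3648 -1.0832]
```

View pics/s6c.png

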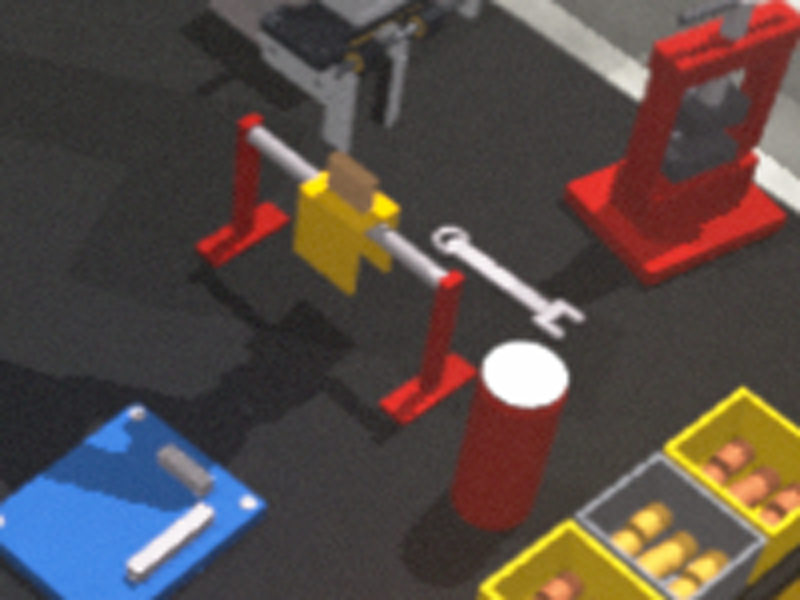

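View pics/w6.png

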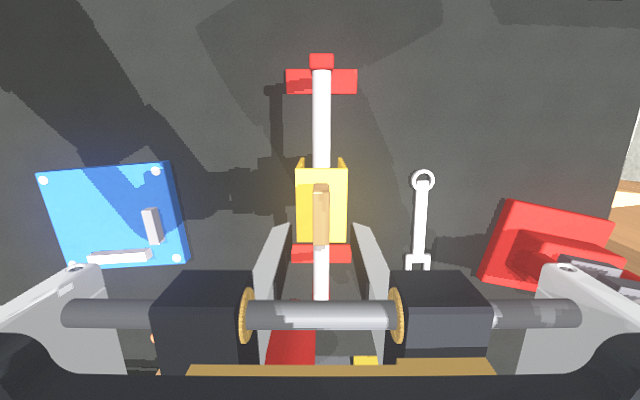

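The guard hangs level and centred on the bar with the gripper clear; the bar passes between the legs in both views. Next is the block.

```bash
python3 -c "
from h import *
delta([574,-354,255],1.187)"
```

```text
delta tool [ -56.5 -673.1  -31.6] twist 1.9629
```

Call:
jog_arm --deltas "-2 -20 -34 0.05 94; -5 -58 -34 0.15 94; -9 -110 -34 0.3 94; -14 -168 -34 0.46 94; -19 -228 -34 0.63 94; -24 -288 -34 0.8 94; -29 -348 -34 0.97 94; -34 -408 -34 1.14 94; -39 -468 -34 1.31 94; -44 -526 -34 1.48 94"

```text
clock: 14.3
eef_pos: [559.2, -209.6, 253.5]
eef_rot: [-3.141, -0.0, 1.664]
wrist_force: [-0.0, 0.5, -0.1]
finger_gap: 94.3
```

```bash
python3 -c "
from h import *
s=manip.read_state();print(s['eef_pos'],s['eef_rot'],s['qd'],s['joints'])
delta([574,-354,255],1.187)"
```

```text
[ 559.179  -209.568   253.5071] [-3.1414 -0.0002  1.664 ] [-0.7037  0.4291 -0.5777  0.0009  0.1426  0.6485] [-0.4199  0.3843  1.3297  0.      1.4279 -0.5131]
delta tool [-145.2    1.3   -1.5] twist 0.477
```

Call:
jog_arm --deltas "-45 0 0 0.13 94; -85 1 0 0.27 94; -115 1 0 0.39 94; -135 1 0 0.45 94; -143 1 0 0.477 94; -145 1 0 0.477 94; -145 1 0 0.477 94; -145 1 0 0.477 94; -145 1 0 0.477 94; -145 1 0 0.477 94"

```text
clock: 15.55
eef_pos: [574.8, -351.6, 254.1]
eef_rot: [3.141, 0.0, 1.193]
wrist_force: [0.0, 0.2, -0.0]
finger_gap: 94.1
```

```bash
python3 -c "
from h import *
s=snap('w7');print(s['clock'],s['eef_pos'],s['eef_rot'],s['qd'])"
```

```text
15.55 [ 574.7994 -351.5564  254.0671] [3.1414 0.     1.1932] [-0.0008  0.0013 -0.0004 -0.0002 -0.0007 -0.0001]
```

View pics/w7.png

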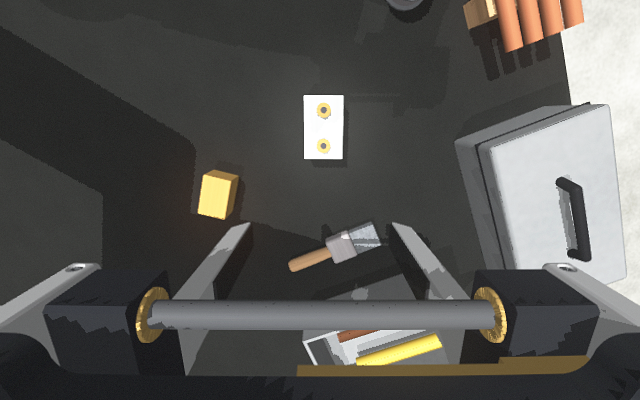

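The block is at (323,127), its long side nearly parallel to the picture columns, and the offcut is at (218,193).

```bash
cat > m7.py <<'E'
from h import *
z=np.load("pics/w7.npz");p,d=z['p'],z['d'];pose=(z['pos'],z['rot'])
vv,uu=np.mgrid[:400,:640]; R=(uu>290)&(uu<360)&(vv>85)&(vv<175)
c=cloud('wrist',d,R,pose); g=c[(c[:,2]>48)&(c[:,2]<62)]; print(len(g),np.median(g[:,2]),rect(g))
V=hsv(p)[...,2]; m=R&(V>190); v,u=np.nonzero(m); r=rect(onplane('wrist',np.c_[u,v],52,pose)); print(r)
E
python3 m7.py
```

```text
2513 51.765727559493996 (array([ 601.6555, -291.8784]), array([80.045 , 50.2245]), 68.18933868408203)
(array([ 602.1946, -291.2651]), array([78.1036, 49.8104]), 68.3504409790039)
```

```bash
python3 -c "
from h import *
delta([601.8,-291.7,38],1.191)"
```

```text
delta tool [ 65.7   3.  216. ] twist 0.002
```

Call:
jog_arm --deltas "20 1 20 0 94; 45 2 50 0 94; 62 3 85 0.002 94; 65.7 3 120 0.002 94; 65.7 3 155 0.002 94; 65.7 3 185 0.002 94; 65.7 3 203 0.002 94; 65.7 3 212 0.002 90; 65.7 3 216 0.002 80; 65.7 3 216 0.002 70" --squeeze 50

```text
clock: 16.85
eef_pos: [602.1, -291.9, 38.6]
eef_rot: [3.141, 0.0, 1.191]
wrist_force: [-0.8, 0.4, 0.3]
finger_gap: 73.0
```

Call:
jog_arm --deltas "0 0 0 0 40; 0 0 0 0 40; 0 0 0 0 40; 0 0 0 0 40; 0 0 0 0 40; 0 0 0 0 40; 0 0 -2 0 40; 0 0 -6 0 40; 0 0 -15 0 40; 0 0 -30 0 40"

```text
clock: 18.1
eef_pos: [601.6, -291.7, 68.4]
eef_rot: [-3.141, -0.0, 1.191]
wrist_force: [0.5, -0.1, -5.1]
finger_gap: 49.8
```

```bash
python3 -c "
from h import *
delta([583.6,31.7,105],1.6572,frm=[601.7,-291.7,68.4])"
```

```text
delta tool [ 293.6 -136.8  -36.6] twist -0.4664
```

Call:
jog_arm --deltas "6 -3 -20 0 40; 25 -11.5 -36.6 -0.03 40; 60 -28 -36.6 -0.09 40; 105 -49 -36.6 -0.16 40; 150 -70 -36.6 -0.24 40; 195 -91 -36.6 -0.32 40; 235 -109.5 -36.6 -0.39 40; 268 -125 -36.6 -0.44 40; 287 -134 -36.6 -0.466 40; 293.6 -136.8 -36.6 -0.4664 40"

```text
clock: 19.35
eef_pos: [583.8, 32.3, 105.3]
eef_rot: [3.141, 0.0, 1.658]
wrist_force: [0.6, -0.6, -4.1]
finger_gap: 49.5
```

Call:
jog_arm --deltas "0 0 0 0 40; 0 0 0 0 40; 0 0 0 0 40; 0 0 5 0 40; 0 0 10 0 40; 0 0 15 0 40; 0 0 18 0 40; 0 0 20 0 40; 0 0 20 0 40; 0 0 20 0 40"

```text
clock: 20.6
eef_pos: [583.7, 31.6, 84.7]
eef_rot: [3.141, 0.0, 1.657]
wrist_force: [-0.3, 0.8, -4.7]
finger_gap: 49.8
```

```bash
python3 -c "
from h import *
s=snap('w8');snap('t8','top');snap('s8','scene');print(s['clock'],s['eef_pos'],s['eef_rot'],s['wrist_force'],s['finger_gap'],s['qd'])
a=cv2.imread('pics/s8.png')[150:260,240:400];cv2.imwrite('pics/s8c.png',cv2.resize(a,None,fx=4,fy=4,interpolation=cv2.INTER_CUBIC))"
```

```text
20.6 [583.7309  31.6182  84.701 ] [3.1413 0.     1.6572] [-0.3363  0.7886 -4.6728] 49.814008325482334 [ 0.0015 -0.0011  0.0001  0.0015 -0.0006 -0.0007]
```

View pics/w8.png

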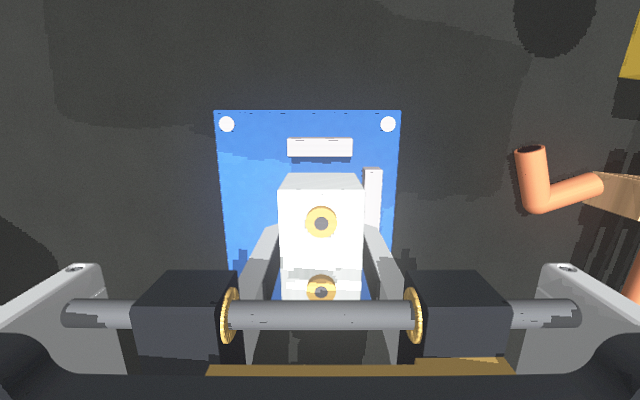

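View pics/s8c.png

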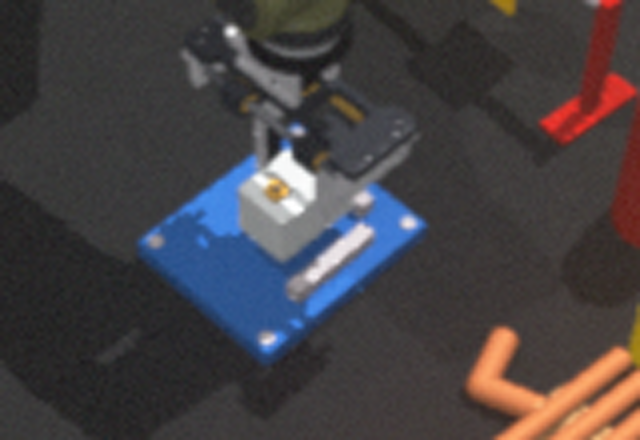

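The block hovers square to the jig (far plate edge level at row 111). The short stop is at (320,147) and the long stop at (373,196). I'll measure the stop faces in the tool frame.

```bash
python3 - <<'E'
from h import *
z=np.load("pics/w8.npz");p,d=z['p'],z['d'];pose=(z['pos'],z['rot'])
vv,uu=np.mgrid[:400,:640];h=hsv(p)
R=rpy(pose[1])
b=(uu>200)&(uu<410)&(vv>100)&(vv<220)&(h[...,0]>100)&(h[...,0]<125)&(h[...,1]>100)
# far edge angle
E=[];
for u in range(225,395,6): E.append((u,np.nonzero(b[:,u])[0].min()))
P=onplane('wrist',np.array(E,float),20,pose); k=np.polyfit(P[:,0],P[:,1],1); print('yaw jig from far edge',np.arctan(k[0]))
for nm,m in (('short',(uu>283)&(uu<357)&(vv>134)&(vv<166)),('long',(uu>362)&(uu<386)&(vv>160)&(vv<222))):
    c=cloud('wrist',d,m,pose); g=c[(c[:,2]>32)&(c[:,2]<40)]; r=rect(g); t=R.T@(np.r_[r[0],36]-pose[0]); print(nm,len(g),r,'tool',t)
    gt=(g-pose[0])@R; print(np.percentile(gt,[1,99],axis=0)[:,:2])
c=cloud('wrist',d,(uu>275)&(uu<368)&(vv>165)&(vv<200),pose); g=(c-pose[0])@R; g=g[(c[:,2]>90)&(c[:,2]<105)]; print('block top',len(g),np.percentile(g,[1,99],axis=0))
E
```

```text
yaw jig from far edge 0.0855919863421269
short 1247 (array([578.2139,  87.9874]), array([50.1765, 13.8408]), 4.835779190063477) tool [56.6352 -0.6459 48.7005]
[[ 49.9169 -24.914 ]
 [ 63.4888  23.6347]]
long 886 (array([623.3508,  53.347 ]), array([14.3853, 42.9783]), 5.195361614227295) tool [18.2294 41.3337 48.7122]
[[-2.8111 34.3458]
 [39.413  48.1193]]
block top 1140 [[ 34.0188 -23.6245 -14.6045]
 [ 39.9121  24.6166  -6.0665]]
```

Call:
jog_arm --deltas "0 0 6 0 40; 0 0 12 0 40; 0 0 18 0 40; 0 0 22 0 40; 0 0 24 0 40; 0 0 25 0 40; 0 0 25.5 0 40; 0 0 26 0 40; 0 0 26 0 40; 0 0 26 0 40"

```text
clock: 22.0
eef_pos: [583.7, 31.6, 58.6]
eef_rot: [3.141, 0.0, 1.657]
wrist_force: [-0.4, 0.2, -4.4]
finger_gap: 49.7
```

Call:
jog_arm --deltas "0 0 0.2 0 40; 0 0 0.4 0 40; 0 0 0.6 0 40; 0 0 0.8 0 40; 0 0 0.8 0 40; 0 0 0.8 0 40; 0 0 0.8 0 40; 0 0 0.8 0 40; 0 0 0.8 0 40; 0 0 0.8 0 40"

```text
clock: 23.25
eef_pos: [583.8, 31.6, 58.3]
eef_rot: [3.141, 0.0, 1.657]
wrist_force: [-5.2, 0.4, 5.4]
finger_gap: 49.9
```

On the bed: about 5 N is pressing down beyond the weight. I'll slide toward the long stop.

Call:
jog_arm --deltas "0 1 0 0 40; 0 2 0 0 40; 0 3.5 0 0 40; 0 5 0 0 40; 0 6 0 0 40; 0 7 0 0 40; 0 7.5 0 0 40; 0 8 0 0 40; 0 8 0 0 40; 0 8 0 0 40"

```text
clock: 24.5
eef_pos: [591.8, 32.3, 58.3]
eef_rot: [3.141, 0.0, 1.657]
wrist_force: [-3.9, 0.1, 5.0]
finger_gap: 49.6
```

Call:
jog_arm --deltas "1 0 0 0 40; 2 0 0 0 40; 3.5 0 0 0 40; 5 0 0 0 40; 6 0 0 0 40; 7 0 0 0 40; 7.5 0 0 0 40; 8 0 0 0 40; 8 0 0 0 40; 8 0 0 0 40"

```text
clock: 25.75
eef_pos: [591.6, 40.0, 58.4]
eef_rot: [3.14, 0.001, 1.657]
wrist_force: [0.7, -4.0, 4.3]
finger_gap: 49.5
```

```bash
python3 -c "
from h import *
s=snap('w9');R=rpy(s['eef_rot']);print(s['clock'],s['eef_pos'],s['eef_rot'],s['wrist_force'],'tool F',R.T@s['wrist_force'],s['moment'],s['finger_gap'])"
```

```text
25.75 [591.5767  40.0301  58.3503] [3.1398 0.0005 1.6571] [ 0.6794 -3.9632  4.3045] tool F [-4.0093  0.3428 -4.3018] [-0.5905  0.0322  0.0612] 49.508212310520236
```

Call:
jog_arm --deltas "0 0.3 0 0 40; 0 0.6 0 0 40; 0 0.9 0 0 40; 0 1.2 0 0 40; 0 1.5 0 0 40; 0 1.8 0 0 40; 0 2 0 0 40; 0 2 0 0 40; 0 2 0 0 40; 0 2 0 0 40"

```text
clock: 27.05
eef_pos: [592.1, 40.2, 58.4]
eef_rot: [-3.139, 0.0, 1.657]
wrist_force: [-13.5, -2.8, 13.9]
finger_gap: 49.8
```

```bash
cat > st.py <<'E'
from h import *
s=manip.read_state();R=rpy(s['eef_rot']);print(s['clock'],s['eef_pos'],s['eef_rot'],'tool F',R.T@s['wrist_force'],'M',R.T@s['moment'],s['finger_gap'])
E
python3 st.py
```

```text
27.05 [592.0819  40.2225  58.3699] [-3.1394  0.0003  1.6572] tool F [ -1.6106 -13.7541 -13.8511] M [ 2.3804 -0.5083 -0.0743] 49.82710753069831
```

Call:
jog_arm --deltas "0.4 0 0 0 40; 0.8 0 0 0 40; 1.2 0 0 0 40; 1.6 0 0 0 40; 1.9 0 0 0 40; 2.2 0 0 0 40; 2.4 0 0 0 40; 2.4 0 0 0 40; 2.4 0 0 0 40; 2.4 0 0 0 40"

```text
clock: 28.3
eef_pos: [592.0, 41.2, 58.4]
eef_rot: [-3.139, 0.002, 1.657]
wrist_force: [-12.1, -13.9, 14.7]
finger_gap: 49.6
```

```bash
python3 st.py
```

```text
28.3 [591.9817  41.2271  58.3793] [-3.1393  0.0021  1.6568] tool F [-12.8829 -13.3255 -14.6714] M [ 2.4638 -2.2748 -0.0334] 49.57326281342461
```

Call:
jog_arm --deltas "0 0 -0.2 0 40; 0 0 -0.4 0 40; 0.3 0 -0.4 0 40; 0.6 0 -0.4 0 40; 0.9 0 -0.4 0 40; 1.2 0 -0.4 0 40; 1.5 0 -0.4 0 40; 1.5 0 -0.4 0 40; 1.5 0 -0.4 0 40; 1.5 0 -0.4 0 40"

```text
clock: 29.55
eef_pos: [591.9, 42.4, 58.4]
eef_rot: [-3.139, 0.003, 1.657]
wrist_force: [-10.6, -15.6, 10.0]
finger_gap: 49.6
```

```bash
python3 st.py; python3 -c "
from h import *
snap('w10');snap('s10','scene')
a=cv2.imread('pics/s10.png')[150:260,240:400];cv2.imwrite('pics/s10c.png',cv2.resize(a,None,fx=4,fy=4,interpolation=cv2.INTER_CUBIC))"
```

```text
29.55 [591.9135  42.4195  58.4302] [-3.1394  0.0026  1.6568] tool F [-14.6094 -11.9315  -9.9193] M [ 2.1087 -2.7438 -0.136 ] 49.58494422219513
```

View pics/w10.png

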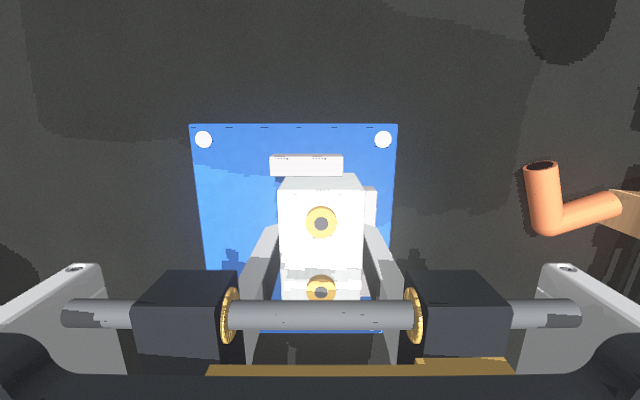

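View pics/s10c.png

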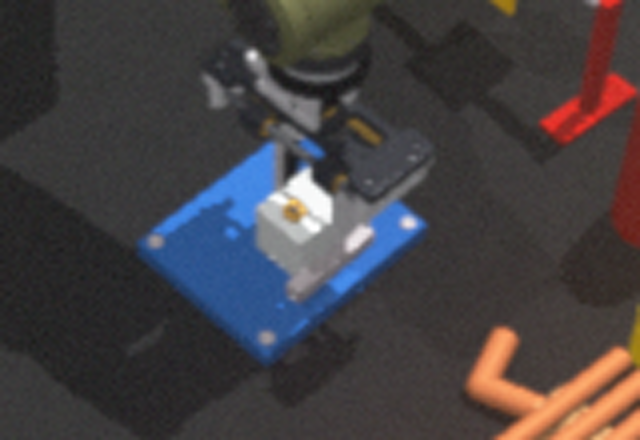

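Call:
jog_arm --deltas "0.2 0 0 0 40; 0.4 0 0 0 40; 0.6 0 0 0 40; 0.8 0 0 0 40; 1 0 0 0 40; 1 0 0 0 40; 1 0 0 0 40; 1 0 0 0 40; 1 0 0 0 40; 1 0 0 0 40"

```text
clock: 30.9
eef_pos: [591.9, 42.5, 58.5]
eef_rot: [-3.139, 0.004, 1.657]
wrist_force: [-10.4, -21.8, 10.5]
finger_gap: 49.9
```

```bash
python3 st.py; python3 - <<'E'
from h import *
snap('w11')
for t in ('w8','w10','w11'):
    z=np.load(f"pics/{t}.npz");p,d=z['p'],z['d'];pose=(z['pos'],z['rot']);R=rpy(pose[1])
    vv,uu=np.mgrid[:400,:640]
    for nm,m in (('short',(uu>264)&(uu<357)&(vv>130)&(vv<178)),('long',(uu>355)&(uu<390)&(vv>160)&(vv<222))):
        c=cloud('wrist',d,m,pose); g=c[(c[:,2]>32)&(c[:,2]<39)]; gt=(g-pose[0])@R; print(t,nm,len(g),np.percentile(gt,[1,99],axis=0)[:,:2].ravel())
    c=cloud('wrist',d,(uu>275)&(uu<368)&(vv>165)&(vv<200),pose); c2=c[(c[:,2]>pose[0][2]+5)]; g=(c2-pose[0])@R; print(t,'block',np.percentile(g,[1,99],axis=0)[:,:2].ravel())
E
```

```text
30.9 [591.9023  42.5071  58.4984] [-3.1393  0.0039  1.6566] tool F [-20.8461 -12.2524 -10.4257] M [ 2.2686 -3.9009 -0.1595] 49.876613547155905
w8 short 1247 [ 49.9189 -24.9134  63.4908  23.6353]
w8 long 886 [-2.8089 34.3466 39.4151 48.1201]
w8 block [ 34.0212 -23.5912  39.9138  24.6139]
w10 short 1627 [ 39.4334 -33.968   53.518   18.6258]
w10 long 368 [ 7.173  31.0699 29.669  39.2831]
w10 block [ 34.0225 -23.6491  39.7882  24.587 ]
w11 short 1624 [ 39.3424 -34.0144  53.522   18.8908]
w11 long 370 [ 7.3099 31.0862 29.6127 39.1151]
w11 block [ 34.0584 -23.73    39.7559  24.4816]
```

The force now rises with no motion: there is contact with both stops, and the image measures agree (short-stop face at 39.3 mm against block end at 39.8 mm). I'll firm up both pushes and the grip.

Call:
jog_arm --deltas "0 0.2 0 0 40; 0 0.5 0.1 0 40; 0 0.8 0.2 0 40; 0 1 0.2 0 40; 0.2 1 0.2 0 40; 0.5 1 0.2 0 40; 0.8 1 0.2 0 40; 0.8 1 0.2 0 40; 0.8 1 0.2 0 40; 0.8 1 0.2 0 40" --squeeze 60

```text
clock: 32.2
eef_pos: [592.0, 42.6, 58.5]
eef_rot: [-3.137, 0.005, 1.657]
wrist_force: [-19.0, -28.2, 18.7]
finger_gap: 49.4
```

```bash
python3 st.py; python3 - <<'E'
from h import *
snap('w12');snap('s12','scene');snap('t12','top')
z=np.load("pics/w12.npz");p,d=z['p'],z['d'];pose=(z['pos'],z['rot']);R=rpy(pose[1])
vv,uu=np.mgrid[:400,:640]
for nm,m in (('short',(uu>264)&(uu<357)&(vv>130)&(vv<178)),('long',(uu>355)&(uu<390)&(vv>160)&(vv<222))):
    c=cloud('wrist',d,m,pose); g=c[(c[:,2]>32)&(c[:,2]<39)]; gt=(g-pose[0])@R; print(nm,np.percentile(gt,[1,99],axis=0)[:,:2].ravel())
c=cloud('wrist',d,(uu>280)&(uu<360)&(vv>185)&(vv<265),pose); c=c[abs(c[:,2]-72)<3]; A=np.c_[c[:,:2]-c[:,:2].mean(0),np.ones(len(c))]; print('block top plane',len(c),np.linalg.lstsq(A,c[:,2],rcond=None)[0])
a=cv2.imread('pics/s12.png')[80:260,240:480];cv2.imwrite('pics/s12c.png',cv2.resize(a,None,fx=3.3,fy=3.3,interpolation=cv2.INTER_CUBIC))
E
```

```text
32.2 [592.0087  42.62    58.5383] [-3.137   0.0049  1.6565] tool F [-26.5497 -21.3822 -18.5024] M [ 3.9504 -4.7898 -0.1642] 49.404300259933294
short [ 39.3108 -34.0334  53.4687  18.7007]
long [ 7.1974 30.9806 29.4189 39.1219]
block top plane 5167 [-0.0048 -0.0078 71.7028]
```

View pics/s12c.png

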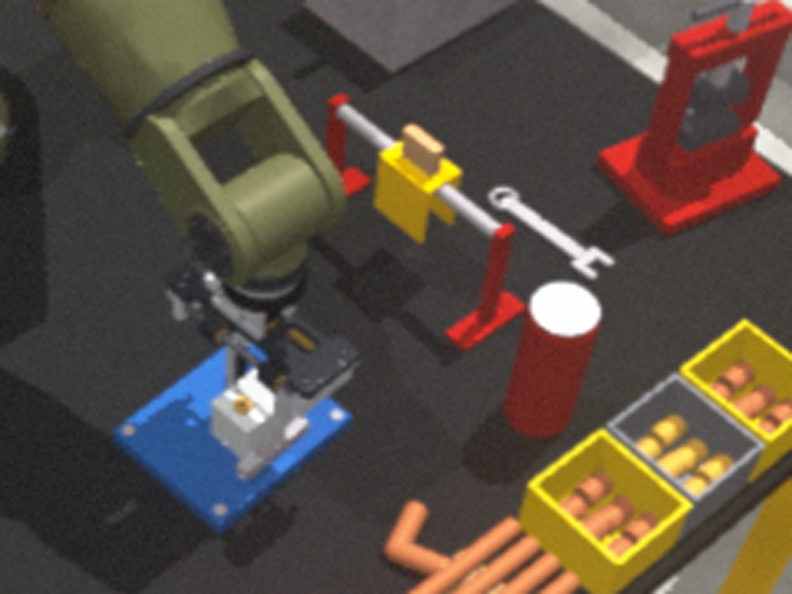

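View pics/t12.png

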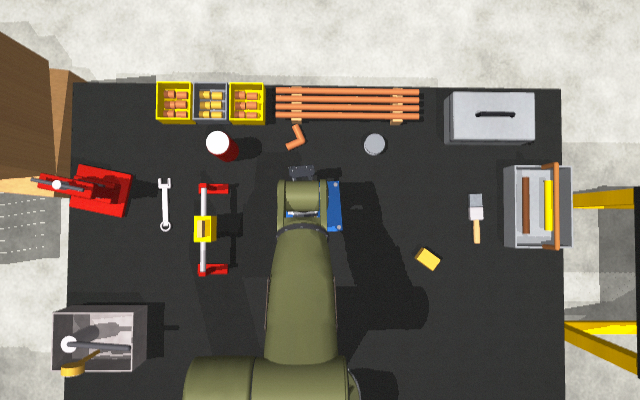

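View pics/w12.png

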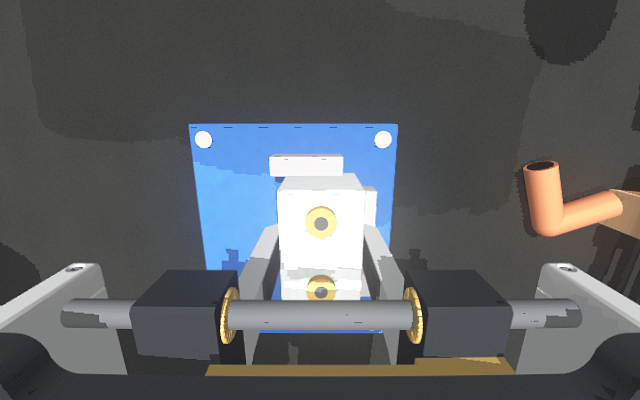

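```bash
python3 - <<'E'
from h import *
for t in ('w8','w9','w11','w12'):
    z=np.load(f"pics/{t}.npz");p,d=z['p'],z['d'];pose=(z['pos'],z['rot'])
    vv,uu=np.mgrid[:400,:640]; zt=pose[0][2]+13.5
    c=cloud('wrist',d,(uu>280)&(uu<360)&(vv>185)&(vv<265),pose); c=c[abs(c[:,2]-zt)<3]; A=np.c_[c[:,:2]-c[:,:2].mean(0),np.ones(len(c))]; k=np.linalg.lstsq(A,c[:,2],rcond=None)[0]
    b=(uu>200)&(uu<262)&(vv>130)&(vv<230); q=cloud('wrist',d,b,pose); q=q[abs(q[:,2]-20)<4]; A=np.c_[q[:,:2]-q[:,:2].mean(0),np.ones(len(q))]
    print(t,'block',k,'bed',np.linalg.lstsq(A,q[:,2],rcond=None)[0])
E
```

```text
w8 block [-0.    -0.001 97.914] bed [ 0.0025  0.0008 19.6063]
w9 block [ 0.0013 -0.0016 71.5608] bed [-0.0016  0.0019 19.6332]
w11 block [-0.0031 -0.0067 71.6523] bed [-0.0021  0.0024 19.6662]
w12 block [-0.0047 -0.0077 71.7038] bed [-0.0016  0.0027 19.6729]
```

Both stops are in contact, but the push tilts the block slightly (about 0.4°). I'll try a little more down-pressure with a slightly eased x push to flatten it.

Call:
jog_arm --deltas "-0.1 0 0.2 0 40; -0.2 0 0.4 0 40; -0.3 0 0.6 0 40; -0.3 0 0.8 0 40; -0.3 0 0.8 0 40; -0.3 0 0.8 0 40; -0.3 0 0.8 0 40; -0.3 0 0.8 0 40; -0.3 0 0.8 0 40; -0.3 0 0.8 0 40"

```text
clock: 33.6
eef_pos: [592.0, 42.6, 58.5]
eef_rot: [-3.137, 0.005, 1.657]
wrist_force: [-24.4, -26.0, 26.8]
finger_gap: 49.8
```

```bash
python3 st.py; python3 - <<'E'
from h import *
snap('w13')
for t in ('w12','w13'):
    z=np.load(f"pics/{t}.npz");p,d=z['p'],z['d'];pose=(z['pos'],z['rot']);R=rpy(pose[1])
    vv,uu=np.mgrid[:400,:640]; zt=pose[0][2]+13.5
    c=cloud('wrist',d,(uu>280)&(uu<360)&(vv>185)&(vv<265),pose); c=c[abs(c[:,2]-zt)<3]; A=np.c_[c[:,:2]-c[:,:2].mean(0),np.ones(len(c))]; k=np.linalg.lstsq(A,c[:,2],rcond=None)[0]
    print(t,'block',k)
    for nm,m in (('short',(uu>264)&(uu<357)&(vv>130)&(vv<178)),('long',(uu>355)&(uu<390)&(vv>160)&(vv<222))):
        c=cloud('wrist',d,m,pose); g=c[(c[:,2]>32)&(c[:,2]<39)]; gt=(g-pose[0])@R; print(nm,np.percentile(gt,[1,99],axis=0)[:,:2].ravel())
E
```

```text
33.6 [592.0079  42.5537  58.4723] [-3.1371  0.0046  1.6566] tool F [-23.9543 -26.6877 -26.6119] M [ 4.769  -4.4357 -0.118 ] 49.80189116580809
w12 block [-0.0047 -0.0077 71.7037]
short [ 39.3106 -34.0334  53.4685  18.7007]
long [ 7.1972 30.9806 29.4187 39.1218]
w13 block [-0.0052 -0.0067 71.644 ]
short [ 39.3142 -34.053   53.4929  19.0451]
long [ 7.2207 30.987  29.4553 39.185 ]
```

```bash
python3 -c "
from h import *
print(workorder.sign_off()); s=manip.read_state(); print(s['clock'],s['wrist_force'],s['finger_gap'])"
```

```text
the job is handed in; nothing more can be done
None
the job is handed in; nothing more can be done
```

I hung the guard on the rail bar, then set the manifold block in the jig's corner and handed in while still gripping it and pressing it against both stops. The clock stood at about 34 s of the 72 s allowed; sign-off gave no verdict.

- **Guard:** I lifted it out of the jig by its wooden grip, hung it astride the bar and let go. It sits near the bar's middle with one leg on each side. The scene and top pictures still showed it hanging later, while I was pressing the block home.
- **Block:** I gripped it across its 50 mm width, set it on the bed and slid it to the long stop, then to the short stop. At each stop the force rose and the block stopped moving.
- **Final forces:** I read about 27 N toward the long stop, 24 N toward the short stop and 27 N downward. The grip was set to 60 N and the fingers stood 49.8 mm apart. Wrist camera measurements put the block faces within about 0.5 mm of both stop faces.

**Check that was not perfect:** the push tilts the block slightly, by about 0.3 to 0.5° from level. That lifts one edge by a few tenths of a millimetre. I pressed down harder to flatten it, which barely helped, and left it there.

I touched nothing else, and the last top picture shows the other items where they were.

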